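# Load a brass blank under the leaf spring of the engraving fixture

## Task

Load the blank brass plate into the engraving fixture: with your fingertips on top of the plate, press it down hard against the sprung bed and, still pressing, slide it under the cross bar and the leaf spring until it is fully home against the end stop. Then take the hand away so that the plate stays clamped there. Do not pick the plate up, and leave everything else on the bench where it is.

Things in the scene. Friction and masses are not known exactly. Their poses are not given: they have to be found in the camera images.
- fixture: engraving fixture bolted to the bench, aluminium, 240 (x) x 130 (y) mm. Origin at the centre of its underside, at bench height; +x is the loading direction, z up; its -x end is open for loading. Two side rails along x, inner faces at y = +-36 mm, tops at z = 38 mm. The plate slides on it easily (friction about 0.15); fingertips grip the plate better (about 0.9).
- bar_edge (a point): middle of the near lower edge of the fixed steel cross bar that spans the channel: x = 48, y = 0, z = 32 mm in the fixture's frame. The bar is 10 mm wide in x, its top at z = 44 mm (nuts over the rails at y = +-43 mm reach 56 mm).
- stop_face (a point): middle of the upper edge of the end stop's face, x = 100, y = 0, z = 38 mm in the fixture's frame. The plate's +x edge rests against this face when fully home.
- plate: blank brass plate, 110 (x) x 70 (y) x 6 (z) mm, 0.4 kg, on the sprung bed between the rails; origin at the centre of its underside. At first its top is 36 mm above the bench, 4 mm too high for the bar, and its +x edge 8 to 28 mm short of the bar. Home: origin at x = 45 mm in the fixture's frame; its rear 58 mm then still lie uncovered before the bar: press on the rear third, on the middle line.
- bed (a joint): how far the sprung bed under the plate is pressed down, m: 0 up, 0.010 bottomed. It stays level wherever it is pressed. Pressing takes about 4 N to start, 8 N at 4 mm, 14 N at 10 mm. At least 4 mm is needed to pass under the bar, but press it 8 to 10 mm, near or onto its bottom: pressed less, the fingertips slip on the plate when the leaf spring begins to drag. Let go under the bar it reads about 0.004.
- leaf (a joint): lift of the leaf spring, rad: 0 at rest, about 0.3 with the plate clamped under it. A blade 18 mm wide, fixed to the far side of the cross bar at z = 42 mm, sloping down away from the loading end to a turned-up tip at x = 88, z = 23 mm (fixture's frame). The sliding plate's edge lifts it; it bears on the plate with about 3 N.
- hammer: bystander, loose: chasing hammer lying flat, 235 mm long, wooden handle towards its -x, steel head at +x; origin under its middle
- plaque: bystander, loose: square brass relief plaque lying flat, 100 x 100 mm, about 13 mm high; origin at the centre of its underside
- punch_pot: bystander, loose: heavy round brown metal pot full of chasing punches, 68 mm across, pot 85 mm and punches about 125 mm high; origin at the centre of its underside
- loupe: bystander, loose: black eye loupe, 34 mm across, 30 mm high; origin at the centre of its underside
- cuff: bystander, loose: plain brass cuff ring standing on its rim, 60 mm across, 28 mm high; origin at the centre of its underside
- punch: bystander, loose: single steel chasing punch lying flat, 110 mm long, 8 mm thick; origin under its middle
Things that resemble listed ones, but are neither listed nor needed, are in the scene too. There is more than one size of the plate; the job needs the largest.

How it is judged (in metres and radians):
On the way, in this order (a step that is already met when the one before it is completed fails the run):
1. pressed down by the fingers, the plate has entered under the cross bar (x of plate in the frame of fixture above -0.002 m and value of joint bed above 0.0042 m and contact force between the fingers and plate above 2 N), for 0.05 s.
2. still pressed down by the fingers, it has gone under the leaf spring (x of plate in the frame of fixture above 0.036 m and value of joint bed above 0.0042 m and contact force between the fingers and plate above 2 N), for 0.05 s.
At the end, for the whole second after the job is handed in: The plate lies flat and still under the cross bar and under the lifted leaf spring, its leading edge within 2.5 mm of the end stop, clamped up against the bar by the bed; every bystander is within 20 mm of where it stood (x of plate in the frame of fixture above 0.0425 m and angle between plate's own z axis and vertical below 0.04 rad and value of joint bed between 0.003 and 0.006 m and value of joint leaf above 0.2 rad and linear speed of plate below 0.01 m/s and distance of each of hammer, plaque, punch_pot, loupe, cuff, punch from where it was at the start of the episode below 0.02 m); the robot touches nothing.
It fails at once if the plate is lifted more than 10 mm off its bed height or tipped more than 15 degrees (z of plate in the frame of fixture above 0.04 m or angle between plate's own z axis and vertical above 0.26 rad).
It fails at once if a bystander is moved by more than 20 mm (distance of any of hammer, plaque, punch_pot, loupe, cuff, punch from where it was at the start of the episode above 0.02 m).
It also fails if it takes over 32 s, if anything falls off the work surface, if the arm or the gripper's body presses on something with over 40 N, if the wrist force passes 120 N, or if a joint passes its speed limit or range.

## Robot

A 7-joint arm with a two-finger parallel gripper is mounted at the origin on the work surface. World frame = base frame: x ahead of the robot, y to its left, z up, the work surface at z = 0. Lengths are in mm, angles in rad, forces in N, time in s.
With the tool pointing down it reaches from about 425 to 925 mm from the base axis. Payload 6.8 kg.
Tool frame: the origin (TCP) lies midway between the tips of the shut fingers; the grasp point (between the pads) lies 19 mm behind it; z points along the fingers, x is the direction in which the jaws open and shut, and the axes are right-handed (so a half turn about z gives the same grasp; the last joint's range is limited). The gripper opens to 85 mm and grips with 20 to 120 N. Pads are 22 mm wide; open, the fingers measure 114 mm over their backs; the gripper's body (76 mm by 85 mm) begins 54 mm behind the grasp point. The pads swing forward as they close: fully open they stand 13 mm farther back than shut.
Start: joints at [-1.286, 0.477, 0.022, 1.555, -0.011, 1.109, -0.083], TCP at [258.372, 623.611, 231.308] pointing down, gripper open.
Joint ranges: [-2.96, 2.96], [-0.34, 2.1], [-1.41, 1.46], [0.24, 2.44], [-1.37, 4.51], [0.17, 1.92], [-2.96, 2.96]. Speed limits (rad/s): [2.39, 2.39, 3.14, 3.14, 3.14, 3.14, 3.14].

## Interface

Orientations are given as a unit quaternion [w, x, y, z].
In Python, from cell import status, cams, order gives the robot as it stands. The module is installed in compiled form; this text tells all that it offers.
- The arm moves only by the tool play_rows, never from a script. Its argument "series" is a list of rows, each an object of numbers: "tx", "ty", "tz": the shift along the world's x, y, z in units of 100 mm (1.0 is 100 mm); "ax", "ay", "az": the turn, a rotation vector about the world's x, y, z in units of 0.5 rad (1.0 is 0.5 rad); "jaw": the gripper's target within -1 to 1 (fully open at 1, half-way at 0, shut at -1). In form: [{"tx": .., "ty": .., "tz": .., "ax": .., "ay": .., "az": .., "jaw": ..}, ...]. A call has exactly 10 rows; each row is the pose to reach, as a shift and turn from the pose commanded when the call began; what a row does not reach only later rows make up. A row lasts 1/8 s, in which the tool goes at most 62.5 mm and 10.7 degrees, less where a joint would pass 70% of its speed; a pose out of reach is approached as far as the arm can. A call with a number of a shift or a turn outside -1 to 1 is refused whole. A call with a gripper value outside its range is refused whole. The fingers move at their own pace and stop on an object; the grip force is fixed at half the most. Time passes only in rows, so rows that repeat a pose let the fingers close, or fill a call up. It gives the time, the measured TCP pose, the force and the opening at its end, in the units of the state.
- status.observe(): the state, without advancing time (a new reading comes with each control period).
- cams.grab_frame(name): name is "scene" or "side" or "wrist"; returns a dict with "color" (480x640x3 uint8, red, green, blue), "K" (3x3 intrinsics, pixels), "view" (4x4, takes a point from world to camera coordinates); the wrist camera has in their place "hand_eye" (4x4, takes a point from camera to tool coordinates, whose origin is the TCP and whose axes are the tool frame's). Camera axes: x right, y down, z forward; pixel columns grow to the right and rows downward; lengths in mm; the calibration is good to about 2 mm. The wrist camera is an equidistant fisheye: a pixel r from the principal point sees the ray r / f radians off the axis. A picture is of the moment at which its call begins: read the wrist's pose just before it. There is no depth.
- order.close_job(): hands the job in, once; it reports no verdict.
The state is a dict: "clock": time; "joints": joint angles; "dq": joint speeds; "tau": joint torques, N m; "position": TCP position; "ee_rot": TCP orientation; "contact_force": force on the tool from outside, world axes, zero at the start; "torque": the same for the moment, N m; "gripper_width": opening from 0.0 (shut) to 1.0 (fully open).
Only numpy, scipy, OpenCV 4.12 (cv2) and the standard library are available. Lean on these libraries where they do the work, as an engineer would, in place of code of your own. Each camera call takes 0.05 s, during which the arm holds its last target.

## Working session

There is one attempt and no reset: what is moved stays moved. The work goes in short steps, Python scripts to look and compute and a tool call to move; the robot and the scene stay as the last step left them, time stands still between calls to the robot, and variables do not carry over. Pictures are saved under pics/ and viewed, and the job is handed in when it is done.

Besides the shell and the picture viewer there is one more tool, called after "Call:" as name(argument=value, ...) on one line, values as JSON. play_rows: Moves the arm, as the interface text tells. Shifts and turns lie within -1 to 1; 1 stands for 100 mm of shift or 0.5 rad of turn. Its arguments: {"type":"object","properties":{"series":{"type":"array"}},"required":["series"]}

```bash
mkdir -p pics; cat > h.py <<'E'
import numpy as np, cv2
from cell import status, cams, order
def save(n,im): cv2.imwrite('pics/'+n+'.png',im[:,:,::-1])
E
python3 - <<'E'
from h import *
s=status.observe(); print({k:np.round(v,3) for k,v in s.items()})
for n in ['scene','side','wrist']:
    f=cams.grab_frame(n); save(n+'0',f['color']); np.savez('pics/'+n+'0.npz',**f)
    print(n,np.round(f['K'],1).tolist(),np.round(f.get('view',f.get('hand_eye')),3).tolist())
E
```

```text
{'clock': np.float64(0.0), 'joints': array([-1.286,  0.478,  0.022,  1.556, -0.012,  1.109, -0.083]), 'dq': array([ 0.001, -0.001,  0.001,  0.002, -0.001,  0.001,  0.   ]), 'tau': array([ 1.0000e-03, -5.9646e+01,  1.6080e+00, -2.8119e+01,  1.2000e-02,
        9.0000e-03,  0.0000e+00]), 'position': array([258.157, 623.031, 230.304]), 'ee_rot': array([ 0.001,  0.831,  0.556, -0.001]), 'contact_force': array([ 1.467, -0.686, -0.136]), 'torque': array([ 0.032,  0.011, -0.016]), 'gripper_width': np.float64(1.0)}
scene [[446.6, 0.0, 322.5], [0.0, 446.6, 234.9], [0.0, 0.0, 1.0]] [[0.19, 0.982, 0.015, -163.323], [0.658, -0.116, -0.744, -302.315], [-0.729, 0.152, -0.668, 1088.13], [0.0, 0.0, 0.0, 1.0]]
side [[512.1, 0.0, 327.1], [0.0, 512.1, 235.9], [0.0, 0.0, 1.0]] [[0.97, -0.244, -0.019, -509.933], [-0.178, -0.652, -0.737, 173.621], [0.167, 0.718, -0.675, 730.534], [0.0, 0.0, 0.0, 1.0]]
wrist [[371.6, 0.0, 314.8], [0.0, 371.6, 237.0], [0.0, 0.0, 1.0]] [[1.0, -0.001, 0.001, -0.025], [0.0, 0.955, 0.297, -75.151], [-0.001, -0.297, 0.955, -142.163], [0.0, 0.0, 0.0, 1.0]]
```

View pics/scene0.png

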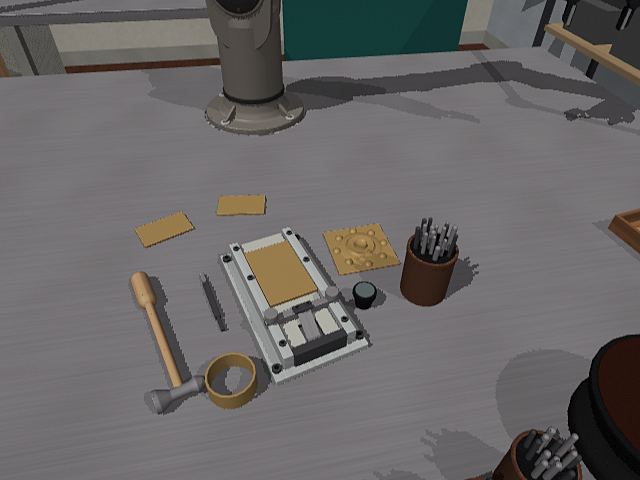

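View pics/side0.png

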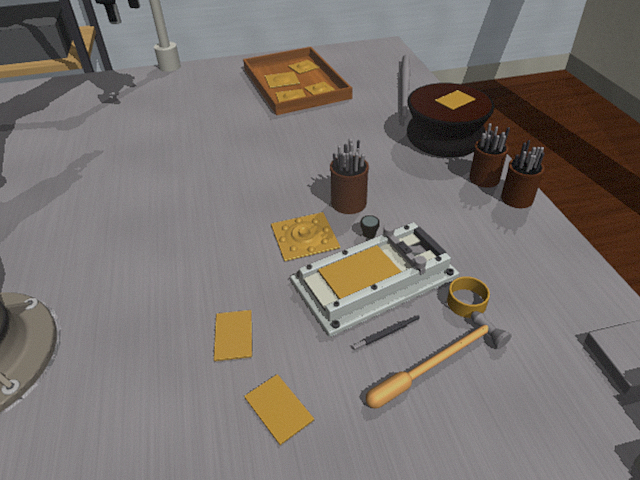

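View pics/wrist0.png

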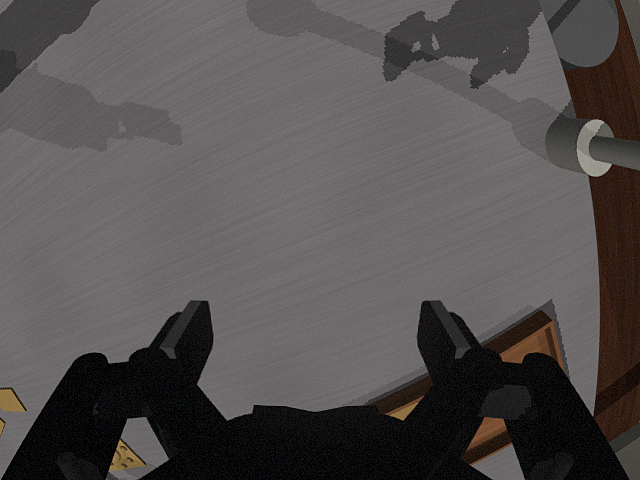

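The fixture's plate is at scene (281,274) and side (360,270). The two smaller blanks lie loose on the bench at scene (165,230) and (242,205), and there is another on the pitch bowl. I'll enlarge crops of the fixture to confirm and measure it.

```bash
python3 - <<'E'
from h import *
a=cv2.imread('pics/scene0.png')[215:395,205:385]; cv2.imwrite('pics/c1.png',cv2.resize(a,None,fx=3.3,fy=3.3,interpolation=cv2.INTER_CUBIC))
a=cv2.imread('pics/side0.png')[215:335,280:470]; cv2.imwrite('pics/c2.png',cv2.resize(a,None,fx=4,fy=4,interpolation=cv2.INTER_CUBIC))
E
```

```text
(no output)
```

View pics/c1.png

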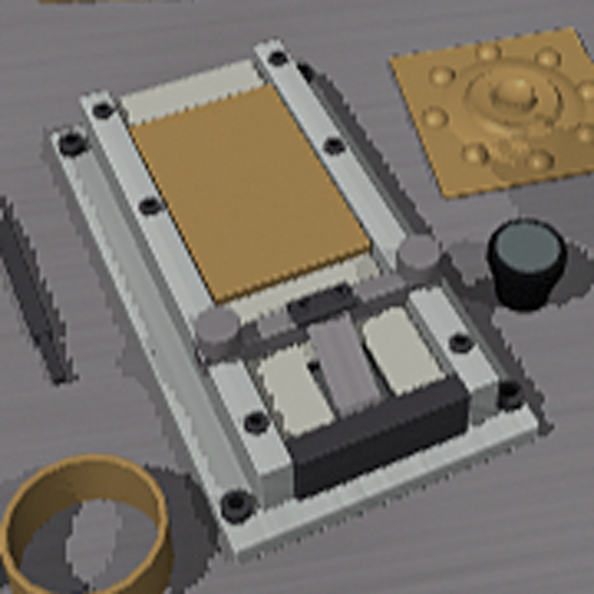

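View pics/c2.png

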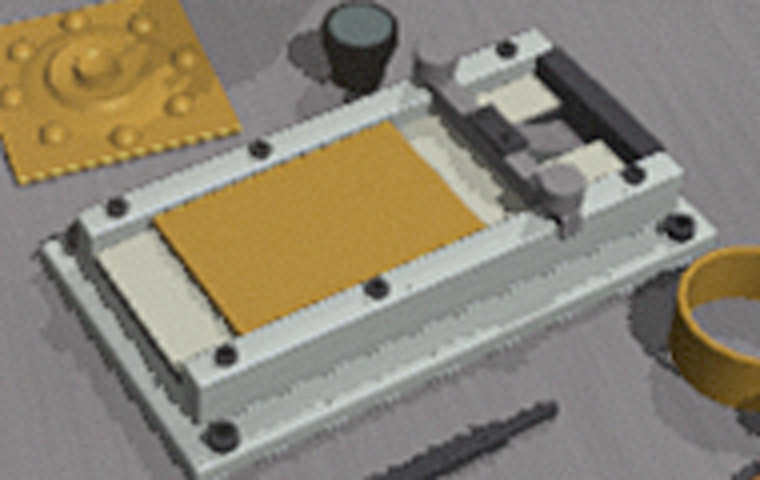

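```bash
cat >> h.py <<'E'
def ray(n,uv,z):
    f=np.load(f'pics/{n}0.npz'); R=f['view'][:3,:3];t=f['view'][:3,3]
    c=-R.T@t; d=R.T@np.linalg.inv(f['K'])@np.array([uv[0],uv[1],1.]); return c+d*(z-c[2])/d[2]
S=lambda p,z: ray('scene',((p[0]+.5)/3.3+204.5,(p[1]+.5)/3.3+214.5),z)
D=lambda p,z: ray('side',((p[0]+.5)/4+279.5,(p[1]+.5)/4+214.5),z)
E
python3 - <<'E'
from h import *
def rep(n,F,P,z):
    q=[F(p,z)[:2] for p in P]; print(n,np.round(q,1).tolist()); return np.array(q)
a=rep('plate S RL(-y) RR FR FL',S,[(132,126),(270,84),(371,245),(218,298)],36)
b=rep('plate D RL(+y..)',D,[(243,333),(155,215),(388,122),(484,228)],36)
for q in(a,b):
    c=q.mean(0); d=(q[2]+q[3]-q[0]-q[1])/2; e=(q[1]+q[2]-q[0]-q[3])/2
    print(c,np.linalg.norm(d),np.linalg.norm(e),np.arctan2(d[1],d[0]),np.arctan2(-e[0],e[1]))
q=rep('stop S top rear edge',S,[(290,435),(462,374)],38)
q=rep('stop D',D,[(537,62),(640,172)],38)
q=rep('rail tops outer rear S: L out, L in,R in,R out',S,[(82,98),(108,92),(255,47),(280,40)],38)
q=rep('rail D',D,[(185,368),(213,385),(78,217),(95,230)],38)
# rail top far ends
q=rep('rail far S',S,[(258,478),(293,462),(468,395),(498,383)],38)
q=rep('rail far D',D,[(683,165),(552,42)],38)
E
```

```text
plate S RL(-y) RR FR FL [[531.1, -55.8], [514.0, 9.4], [620.3, 38.0], [637.2, -28.0]]
plate D RL(+y..) [[531.7, -59.5], [514.4, 7.3], [618.1, 33.5], [635.2, -32.6]]
[575.64959062  -9.11827109] 109.88472240024346 67.78062294576178 0.2592559120106135 0.2527804962140783
[574.85163903 -12.81979445] 106.95327324295803 68.66304408725017 0.2509327642891427 0.25317777945878883
stop S top rear edge [[708.0, -8.7], [692.7, 60.2]]
stop D [[688.7, 49.8], [704.0, -21.7]]
rail tops outer rear S: L out, L in,R in,R out [[510.6, -77.2], [508.6, -65.2], [488.9, 5.6], [485.9, 18.1]]
rail D [[506.8, -71.7], [514.5, -81.8], [484.9, 12.2], [489.8, 3.7]]
rail far S [[723.9, -22.6], [719.6, -9.3], [702.5, 60.3], [699.2, 72.8]]
rail far D [[721.9, -22.5], [699.3, 60.0]]
```

Confirmed: the full-size blank (about 110 x 69 mm measured) lies in the fixture at about (575,-11), with a fixture yaw of about 0.254 rad. The press point is about (540,-20). I'll go there at transit height, shutting the fingers and turning the jaws across the channel.

Call:
play_rows(series=[{"tx": 0.04,"ty": -0.1,"tz": 0,"ax": 0,"ay": 0,"az": 0.06,"jaw": -1},{"tx": 0.08,"ty": -0.2,"tz": 0,"ax": 0,"ay": 0,"az": 0.13,"jaw": -1},{"tx": 0.12,"ty": -0.3,"tz": 0,"ax": 0,"ay": 0,"az": 0.19,"jaw": -1},{"tx": 0.16,"ty": -0.4,"tz": 0,"ax": 0,"ay": 0,"az": 0.26,"jaw": -1},{"tx": 0.2,"ty": -0.5,"tz": 0,"ax": 0,"ay": 0,"az": 0.32,"jaw": -1},{"tx": 0.24,"ty": -0.6,"tz": 0,"ax": 0,"ay": 0,"az": 0.38,"jaw": -1},{"tx": 0.28,"ty": -0.7,"tz": 0,"ax": 0,"ay": 0,"az": 0.45,"jaw": -1},{"tx": 0.32,"ty": -0.8,"tz": 0,"ax": 0,"ay": 0,"az": 0.51,"jaw": -1},{"tx": 0.36,"ty": -0.9,"tz": 0,"ax": 0,"ay": 0,"az": 0.58,"jaw": -1},{"tx": 0.4,"ty": -1,"tz": 0,"ax": 0,"ay": 0,"az": 0.642,"jaw": -1}])

```text
clock: 1.4
position: [298.4, 523.1, 231.0]
ee_rot: [0.0, 0.732, 0.682, -0.0]
contact_force: [0.5, -0.6, 0.2]
gripper_width: 0.002
```

Call:
play_rows(series=[{"tx": 0.04,"ty": -0.1,"tz": 0,"ax": 0,"ay": 0,"az": 0.06,"jaw": -1},{"tx": 0.08,"ty": -0.2,"tz": 0,"ax": 0,"ay": 0,"az": 0.13,"jaw": -1},{"tx": 0.12,"ty": -0.3,"tz": 0,"ax": 0,"ay": 0,"az": 0.19,"jaw": -1},{"tx": 0.16,"ty": -0.4,"tz": 0,"ax": 0,"ay": 0,"az": 0.26,"jaw": -1},{"tx": 0.2,"ty": -0.5,"tz": 0,"ax": 0,"ay": 0,"az": 0.32,"jaw": -1},{"tx": 0.24,"ty": -0.6,"tz": 0,"ax": 0,"ay": 0,"az": 0.38,"jaw": -1},{"tx": 0.28,"ty": -0.7,"tz": 0,"ax": 0,"ay": 0,"az": 0.45,"jaw": -1},{"tx": 0.32,"ty": -0.8,"tz": 0,"ax": 0,"ay": 0,"az": 0.51,"jaw": -1},{"tx": 0.36,"ty": -0.9,"tz": 0,"ax": 0,"ay": 0,"az": 0.58,"jaw": -1},{"tx": 0.4,"ty": -1,"tz": 0,"ax": 0,"ay": 0,"az": 0.642,"jaw": -1}])

```text
clock: 2.65
position: [338.4, 423.1, 231.1]
ee_rot: [0.0, 0.613, 0.79, -0.0]
contact_force: [0.8, -1.3, 0.7]
gripper_width: -0.001
```

Call:
play_rows(series=[{"tx": 0.05,"ty": -0.1,"tz": 0,"ax": 0,"ay": 0,"az": 0,"jaw": -1},{"tx": 0.1,"ty": -0.2,"tz": 0,"ax": 0,"ay": 0,"az": 0,"jaw": -1},{"tx": 0.15,"ty": -0.3,"tz": 0,"ax": 0,"ay": 0,"az": 0,"jaw": -1},{"tx": 0.2,"ty": -0.4,"tz": 0,"ax": 0,"ay": 0,"az": 0,"jaw": -1},{"tx": 0.25,"ty": -0.5,"tz": 0,"ax": 0,"ay": 0,"az": 0,"jaw": -1},{"tx": 0.3,"ty": -0.6,"tz": 0,"ax": 0,"ay": 0,"az": 0,"jaw": -1},{"tx": 0.35,"ty": -0.7,"tz": 0,"ax": 0,"ay": 0,"az": 0,"jaw": -1},{"tx": 0.4,"ty": -0.8,"tz": 0,"ax": 0,"ay": 0,"az": 0,"jaw": -1},{"tx": 0.45,"ty": -0.9,"tz": 0,"ax": 0,"ay": 0,"az": 0,"jaw": -1},{"tx": 0.5,"ty": -1,"tz": 0,"ax": 0,"ay": 0,"az": 0,"jaw": -1}])

```text
clock: 3.9
position: [388.7, 323.0, 231.3]
ee_rot: [-0.0, 0.614, 0.79, 0.0]
contact_force: [-0.5, 0.1, -0.5]
gripper_width: -0.001
```

Call:
play_rows(series=[{"tx": 0.05,"ty": -0.1,"tz": 0,"ax": 0,"ay": 0,"az": 0,"jaw": -1},{"tx": 0.1,"ty": -0.2,"tz": 0,"ax": 0,"ay": 0,"az": 0,"jaw": -1},{"tx": 0.15,"ty": -0.3,"tz": 0,"ax": 0,"ay": 0,"az": 0,"jaw": -1},{"tx": 0.2,"ty": -0.4,"tz": 0,"ax": 0,"ay": 0,"az": 0,"jaw": -1},{"tx": 0.25,"ty": -0.5,"tz": 0,"ax": 0,"ay": 0,"az": 0,"jaw": -1},{"tx": 0.3,"ty": -0.6,"tz": 0,"ax": 0,"ay": 0,"az": 0,"jaw": -1},{"tx": 0.35,"ty": -0.7,"tz": 0,"ax": 0,"ay": 0,"az": 0,"jaw": -1},{"tx": 0.4,"ty": -0.8,"tz": 0,"ax": 0,"ay": 0,"az": 0,"jaw": -1},{"tx": 0.45,"ty": -0.9,"tz": 0,"ax": 0,"ay": 0,"az": 0,"jaw": -1},{"tx": 0.5,"ty": -1,"tz": 0,"ax": 0,"ay": 0,"az": 0,"jaw": -1}])

```text
clock: 5.15
position: [438.7, 222.9, 231.3]
ee_rot: [-0.0, 0.614, 0.789, 0.0]
contact_force: [0.1, -0.0, -0.1]
gripper_width: -0.001
```

Call:
play_rows(series=[{"tx": 0.05,"ty": -0.1,"tz": 0,"ax": 0,"ay": 0,"az": 0,"jaw": -1},{"tx": 0.1,"ty": -0.2,"tz": 0,"ax": 0,"ay": 0,"az": 0,"jaw": -1},{"tx": 0.15,"ty": -0.3,"tz": 0,"ax": 0,"ay": 0,"az": 0,"jaw": -1},{"tx": 0.2,"ty": -0.4,"tz": 0,"ax": 0,"ay": 0,"az": 0,"jaw": -1},{"tx": 0.25,"ty": -0.5,"tz": 0,"ax": 0,"ay": 0,"az": 0,"jaw": -1},{"tx": 0.3,"ty": -0.6,"tz": 0,"ax": 0,"ay": 0,"az": 0,"jaw": -1},{"tx": 0.35,"ty": -0.7,"tz": 0,"ax": 0,"ay": 0,"az": 0,"jaw": -1},{"tx": 0.4,"ty": -0.8,"tz": 0,"ax": 0,"ay": 0,"az": 0,"jaw": -1},{"tx": 0.45,"ty": -0.9,"tz": 0,"ax": 0,"ay": 0,"az": 0,"jaw": -1},{"tx": 0.5,"ty": -1,"tz": 0,"ax": 0,"ay": 0,"az": 0,"jaw": -1}])

```text
clock: 6.4
position: [488.7, 122.9, 231.3]
ee_rot: [-0.0, 0.614, 0.789, -0.0]
contact_force: [0.3, -0.1, 0.2]
gripper_width: -0.0
```

Call:
play_rows(series=[{"tx": 0.05,"ty": -0.1,"tz": 0,"ax": 0,"ay": 0,"az": 0,"jaw": -1},{"tx": 0.1,"ty": -0.2,"tz": 0,"ax": 0,"ay": 0,"az": 0,"jaw": -1},{"tx": 0.15,"ty": -0.3,"tz": 0,"ax": 0,"ay": 0,"az": 0,"jaw": -1},{"tx": 0.2,"ty": -0.4,"tz": 0,"ax": 0,"ay": 0,"az": 0,"jaw": -1},{"tx": 0.25,"ty": -0.5,"tz": 0,"ax": 0,"ay": 0,"az": 0,"jaw": -1},{"tx": 0.3,"ty": -0.6,"tz": 0,"ax": 0,"ay": 0,"az": 0,"jaw": -1},{"tx": 0.35,"ty": -0.7,"tz": 0,"ax": 0,"ay": 0,"az": 0,"jaw": -1},{"tx": 0.4,"ty": -0.8,"tz": 0,"ax": 0,"ay": 0,"az": 0,"jaw": -1},{"tx": 0.45,"ty": -0.9,"tz": 0,"ax": 0,"ay": 0,"az": 0,"jaw": -1},{"tx": 0.5,"ty": -1,"tz": 0,"ax": 0,"ay": 0,"az": 0,"jaw": -1}])

```text
clock: 7.65
position: [538.7, 22.9, 231.3]
ee_rot: [-0.0, 0.614, 0.789, -0.0]
contact_force: [-0.5, -0.8, -0.4]
gripper_width: -0.003
```

Call:
play_rows(series=[{"tx": 0.0,"ty": -0.1,"tz": -0.1,"ax": 0,"ay": 0,"az": 0,"jaw": -1},{"tx": 0.01,"ty": -0.2,"tz": -0.2,"ax": 0,"ay": 0,"az": 0,"jaw": -1},{"tx": 0.01,"ty": -0.3,"tz": -0.3,"ax": 0,"ay": 0,"az": 0,"jaw": -1},{"tx": 0.02,"ty": -0.4,"tz": -0.4,"ax": 0,"ay": 0,"az": 0,"jaw": -1},{"tx": 0.02,"ty": -0.43,"tz": -0.5,"ax": 0,"ay": 0,"az": 0,"jaw": -1},{"tx": 0.02,"ty": -0.43,"tz": -0.6,"ax": 0,"ay": 0,"az": 0,"jaw": -1},{"tx": 0.02,"ty": -0.43,"tz": -0.7,"ax": 0,"ay": 0,"az": 0,"jaw": -1},{"tx": 0.02,"ty": -0.43,"tz": -0.8,"ax": 0,"ay": 0,"az": 0,"jaw": -1},{"tx": 0.02,"ty": -0.43,"tz": -0.9,"ax": 0,"ay": 0,"az": 0,"jaw": -1},{"tx": 0.02,"ty": -0.43,"tz": -1.0,"ax": 0,"ay": 0,"az": 0,"jaw": -1}])

```text
clock: 8.9
position: [540.4, -19.3, 130.7]
ee_rot: [0.0, 0.614, 0.79, 0.0]
contact_force: [1.5, 0.2, 0.8]
gripper_width: 0.0
```

```bash
python3 - <<'E'
from h import *
s=status.observe(); print(s['clock'],s['position'],s['ee_rot'],s['contact_force'])
f=cams.grab_frame('wrist'); save('wrist1',f['color']); np.savez('pics/wrist1.npz',p=s['position'],q=s['ee_rot'],**f)
E
```

```text
8.9 [540.40390691 -19.27731589 130.66898783] [3.43883156e-06 6.13674209e-01 7.89559348e-01 2.86621084e-05] [1.50741132 0.2191927  0.82050516]
```

View pics/wrist1.png

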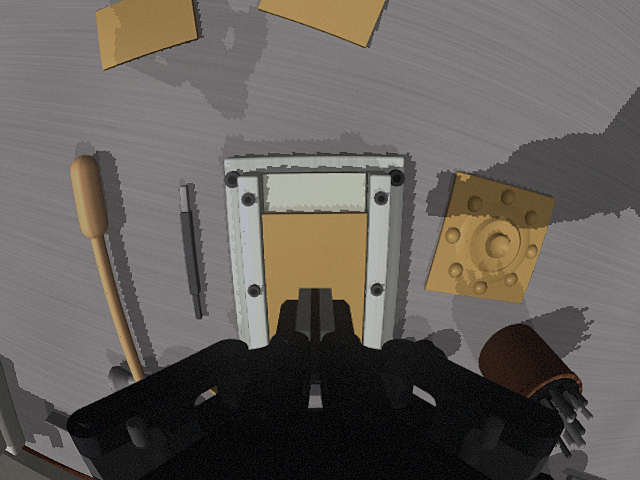

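```bash
python3 - <<'E'
from h import *
from scipy.spatial.transform import Rotation as Ro
f=np.load('pics/wrist1.npz');K=f['K'];H=f['hand_eye'];q=f['q'];R=Ro.from_quat(np.r_[q[1:],q[0]]).as_matrix()
def W(uv,z):
    x=(np.array(uv)-K[:2,2])/K[0,0]; r=np.linalg.norm(x); d=np.r_[x/r*np.sin(r),np.cos(r)]
    d=R@(H[:3,:3]@d); c=f['p']+R@H[:3,3]; return c+d*(z-c[2])/d[2]
P=[W(p,36) for p in [(262.5,212),(367,212),(264,280),(366.5,280)]]
print(np.round(P,1))
e=P[1]-P[0]; print(np.linalg.norm(e),np.arctan2(-e[0],e[1]))
th=.254; u=np.array([np.cos(th),np.sin(th)])
m=(P[0]+P[1])[:2]/2; print('rear mid',m,'centre',m+55*u,'tip rel rear along/lat',(f['p'][:2]-m)@u,(f['p'][:2]-m)@[-u[1],u[0]])
print('rail rear', [np.round(W(p,38)[:2],1) for p in [(240,176),(262,176),(369,174),(389,174)]], [np.round(W(p,38)[:2],1) for p in [(263,340),(367,340)]])
E
```

```text
[[530.7 -57.5  36. ]
 [513.8   9.3  36. ]
 [578.3 -46.5  36. ]
 [560.7  23.1  36. ]]
68.86744214665337 0.24875217790342763
rear mid [522.26781878 -24.113744  ] centre [575.50314693 -10.29347493] tip rel rear along/lat 18.76947892379151 0.12405854173152697
rail rear [array([510.4, -76.8]), array([507.1, -62.8]), array([489. ,   3.2]), array([485.5,  15.8])] [array([626.5, -37.7]), array([607.3,  38. ])]
```

The wrist view shows the hand centred over the plate: its rear edge is at row 212 with corners at columns 262 and 367. The tip is 19 mm ahead of the rear edge and 0 mm off the middle line. Going down to contact now.

Call:
play_rows(series=[{"tx": 0,"ty": 0,"tz": -0.13,"ax": 0,"ay": 0,"az": 0,"jaw": -1},{"tx": 0,"ty": 0,"tz": -0.28,"ax": 0,"ay": 0,"az": 0,"jaw": -1},{"tx": 0,"ty": 0,"tz": -0.43,"ax": 0,"ay": 0,"az": 0,"jaw": -1},{"tx": 0,"ty": 0,"tz": -0.58,"ax": 0,"ay": 0,"az": 0,"jaw": -1},{"tx": 0,"ty": 0,"tz": -0.72,"ax": 0,"ay": 0,"az": 0,"jaw": -1},{"tx": 0,"ty": 0,"tz": -0.82,"ax": 0,"ay": 0,"az": 0,"jaw": -1},{"tx": 0,"ty": 0,"tz": -0.89,"ax": 0,"ay": 0,"az": 0,"jaw": -1},{"tx": 0,"ty": 0,"tz": -0.94,"ax": 0,"ay": 0,"az": 0,"jaw": -1},{"tx": 0,"ty": 0,"tz": -0.98,"ax": 0,"ay": 0,"az": 0,"jaw": -1},{"tx": 0,"ty": 0,"tz": -1.0,"ax": 0,"ay": 0,"az": 0,"jaw": -1}])

```text
clock: 10.2
position: [540.5, -19.4, 31.8]
ee_rot: [0.0, 0.614, 0.789, 0.0]
contact_force: [-3.3, -0.1, 7.5]
gripper_width: -0.0
```

Call:
play_rows(series=[{"tx": 0,"ty": 0,"tz": -0.01,"ax": 0,"ay": 0,"az": 0,"jaw": -1},{"tx": 0,"ty": 0,"tz": -0.02,"ax": 0,"ay": 0,"az": 0,"jaw": -1},{"tx": 0,"ty": 0,"tz": -0.03,"ax": 0,"ay": 0,"az": 0,"jaw": -1},{"tx": 0,"ty": 0,"tz": -0.04,"ax": 0,"ay": 0,"az": 0,"jaw": -1},{"tx": 0,"ty": 0,"tz": -0.045,"ax": 0,"ay": 0,"az": 0,"jaw": -1},{"tx": 0,"ty": 0,"tz": -0.05,"ax": 0,"ay": 0,"az": 0,"jaw": -1},{"tx": 0,"ty": 0,"tz": -0.05,"ax": 0,"ay": 0,"az": 0,"jaw": -1},{"tx": 0,"ty": 0,"tz": -0.05,"ax": 0,"ay": 0,"az": 0,"jaw": -1},{"tx": 0,"ty": 0,"tz": -0.05,"ax": 0,"ay": 0,"az": 0,"jaw": -1},{"tx": 0,"ty": 0,"tz": -0.05,"ax": 0,"ay": 0,"az": 0,"jaw": -1}])

```text
clock: 11.45
position: [540.5, -19.4, 27.5]
ee_rot: [0.0, 0.614, 0.789, 0.0]
contact_force: [-4.7, 0.1, 12.3]
gripper_width: 0.001
```

Contact matches the description: 12 N at about 8.5 mm of bed travel. Pressing a little deeper and sliding the first 40 mm.

Call:
play_rows(series=[{"tx": 0,"ty": 0,"tz": -0.01,"ax": 0,"ay": 0,"az": 0,"jaw": -1},{"tx": 0,"ty": 0,"tz": -0.016,"ax": 0,"ay": 0,"az": 0,"jaw": -1},{"tx": 0.048,"ty": 0.012,"tz": -0.016,"ax": 0,"ay": 0,"az": 0,"jaw": -1},{"tx": 0.097,"ty": 0.025,"tz": -0.016,"ax": 0,"ay": 0,"az": 0,"jaw": -1},{"tx": 0.145,"ty": 0.037,"tz": -0.016,"ax": 0,"ay": 0,"az": 0,"jaw": -1},{"tx": 0.194,"ty": 0.05,"tz": -0.016,"ax": 0,"ay": 0,"az": 0,"jaw": -1},{"tx": 0.242,"ty": 0.062,"tz": -0.016,"ax": 0,"ay": 0,"az": 0,"jaw": -1},{"tx": 0.29,"ty": 0.075,"tz": -0.016,"ax": 0,"ay": 0,"az": 0,"jaw": -1},{"tx": 0.339,"ty": 0.087,"tz": -0.016,"ax": 0,"ay": 0,"az": 0,"jaw": -1},{"tx": 0.387,"ty": 0.1,"tz": -0.016,"ax": 0,"ay": 0,"az": 0,"jaw": -1}])

```text
clock: 12.7
position: [577.3, -10.7, 26.1]
ee_rot: [-0.001, 0.614, 0.789, -0.001]
contact_force: [-9.7, -2.4, 20.4]
gripper_width: -0.001
```

```bash
python3 - <<'E'
from h import *
s=status.observe(); print(s['clock'],s['position'],s['contact_force'])
f=cams.grab_frame('wrist'); a=f['color']; a=np.concatenate([cv2.resize(a[140:360,200:430],None,fx=1.7,fy=1.7)],1); save('wrist2',a)
b=cams.grab_frame('side')['color'][195:335,280:480]; save('side2',cv2.resize(b,None,fx=4,fy=4,interpolation=cv2.INTER_CUBIC))
E
```

```text
12.7 [577.26815387 -10.65196517  26.07274236] [-9.65207097 -2.38770426 20.3948776 ]
```

View pics/wrist2.png

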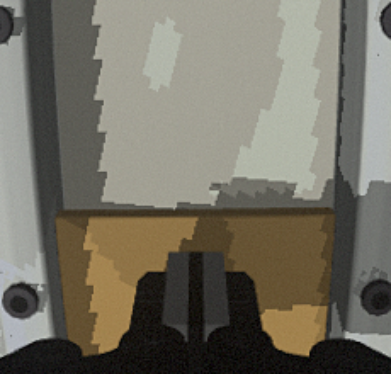

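View pics/side2.png

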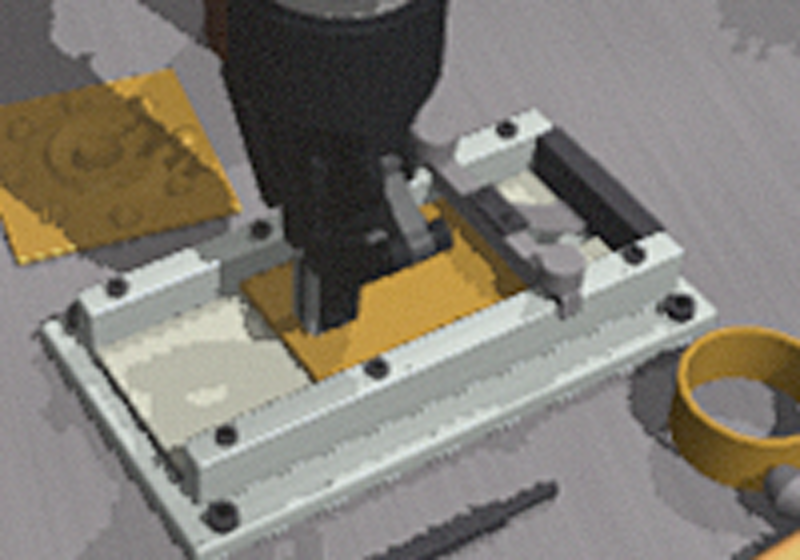

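The side view shows the plate's front edge under the bar, near (500,270) in the crop, with the bed bottomed. In the wrist crop the rear edge (row 213) is straight and still the same distance behind the fingertips, so there's no slip. Continuing home with slightly more pressure.

Call:
play_rows(series=[{"tx": 0.03,"ty": 0.008,"tz": -0.005,"ax": 0,"ay": 0,"az": 0,"jaw": -1},{"tx": 0.068,"ty": 0.018,"tz": -0.005,"ax": 0,"ay": 0,"az": 0,"jaw": -1},{"tx": 0.107,"ty": 0.028,"tz": -0.005,"ax": 0,"ay": 0,"az": 0,"jaw": -1},{"tx": 0.145,"ty": 0.037,"tz": -0.005,"ax": 0,"ay": 0,"az": 0,"jaw": -1},{"tx": 0.184,"ty": 0.047,"tz": -0.005,"ax": 0,"ay": 0,"az": 0,"jaw": -1},{"tx": 0.223,"ty": 0.057,"tz": -0.005,"ax": 0,"ay": 0,"az": 0,"jaw": -1},{"tx": 0.26,"ty": 0.067,"tz": -0.005,"ax": 0,"ay": 0,"az": 0,"jaw": -1},{"tx": 0.29,"ty": 0.075,"tz": -0.005,"ax": 0,"ay": 0,"az": 0,"jaw": -1},{"tx": 0.315,"ty": 0.081,"tz": -0.005,"ax": 0,"ay": 0,"az": 0,"jaw": -1},{"tx": 0.33,"ty": 0.085,"tz": -0.005,"ax": 0,"ay": 0,"az": 0,"jaw": -1}])

```text
clock: 14.05
position: [608.7, -2.4, 26.0]
ee_rot: [-0.003, 0.614, 0.789, -0.002]
contact_force: [-17.3, -2.4, 28.0]
gripper_width: 0.002
```

```bash
python3 - <<'E'
from h import *
s=status.observe(); print(s['clock'],s['position'],s['contact_force'])
f=cams.grab_frame('wrist'); a=f['color']; a=np.concatenate([cv2.resize(a[140:360,200:430],None,fx=1.7,fy=1.7)],1); save('wrist3',a)
b=cams.grab_frame('side')['color'][195:335,280:480]; save('side3',cv2.resize(b,None,fx=4,fy=4,interpolation=cv2.INTER_CUBIC))
E
```

```text
14.05 [608.6982062   -2.37912826  26.0032109 ] [-17.31821528  -2.4099198   27.96647039]
```

View pics/wrist3.png

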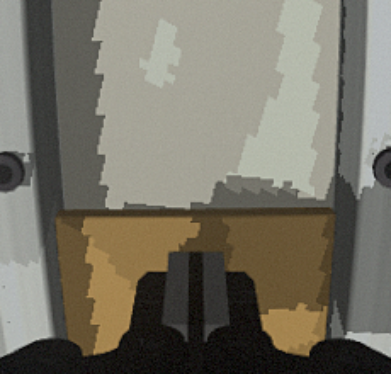

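View pics/side3.png

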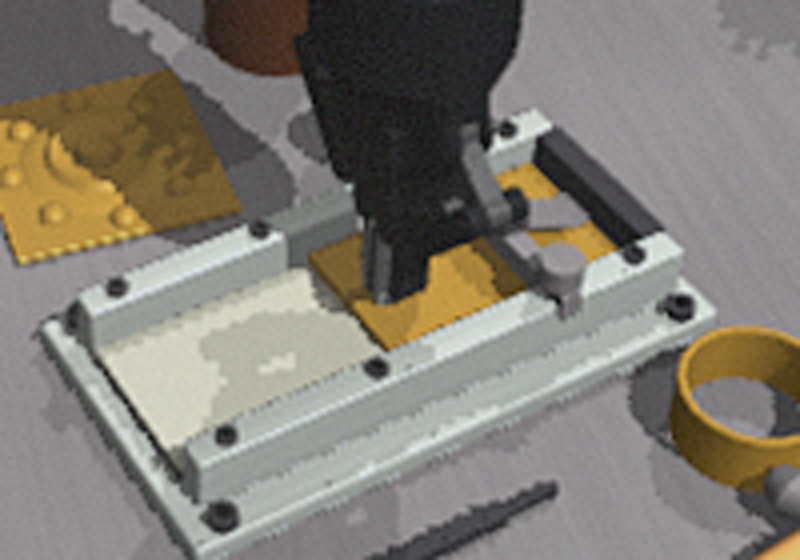

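The plate is visible beyond the bar under the lifted leaf, and the rear edge is unchanged relative to the tips (no slip). Pushing on to feel for the stop.

Call:
play_rows(series=[{"tx": 0.008,"ty": 0.002,"tz": 0,"ax": 0,"ay": 0,"az": 0,"jaw": -1},{"tx": 0.016,"ty": 0.004,"tz": 0,"ax": 0,"ay": 0,"az": 0,"jaw": -1},{"tx": 0.024,"ty": 0.006,"tz": 0,"ax": 0,"ay": 0,"az": 0,"jaw": -1},{"tx": 0.032,"ty": 0.008,"tz": 0,"ax": 0,"ay": 0,"az": 0,"jaw": -1},{"tx": 0.04,"ty": 0.01,"tz": 0,"ax": 0,"ay": 0,"az": 0,"jaw": -1},{"tx": 0.048,"ty": 0.012,"tz": 0,"ax": 0,"ay": 0,"az": 0,"jaw": -1},{"tx": 0.053,"ty": 0.014,"tz": 0,"ax": 0,"ay": 0,"az": 0,"jaw": -1},{"tx": 0.058,"ty": 0.015,"tz": 0,"ax": 0,"ay": 0,"az": 0,"jaw": -1},{"tx": 0.058,"ty": 0.015,"tz": 0,"ax": 0,"ay": 0,"az": 0,"jaw": -1},{"tx": 0.058,"ty": 0.015,"tz": 0,"ax": 0,"ay": 0,"az": 0,"jaw": -1}])

```text
clock: 15.4
position: [612.6, -1.4, 26.0]
ee_rot: [-0.004, 0.614, 0.789, -0.004]
contact_force: [-21.1, -2.0, 32.7]
gripper_width: -0.002
```

```bash
python3 - <<'E'
from h import *
s=status.observe(); print(s['clock'],s['position'],s['contact_force'])
f=cams.grab_frame('wrist'); a=f['color']; a=cv2.resize(a[140:360,200:430],None,fx=1.7,fy=1.7); save('wrist4',a)
b=cams.grab_frame('scene'); np.savez('pics/scene4.npz',**b); b=b['color'][215:395,205:385]; save('scene4',cv2.resize(b,None,fx=3.3,fy=3.3,interpolation=cv2.INTER_CUBIC))
E
```

```text
15.4 [612.55384258  -1.36749798  25.96231673] [-21.10121227  -2.01668183  32.68376534]
```

View pics/wrist4.png

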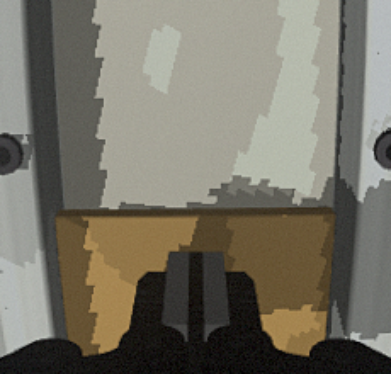

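View pics/scene4.png

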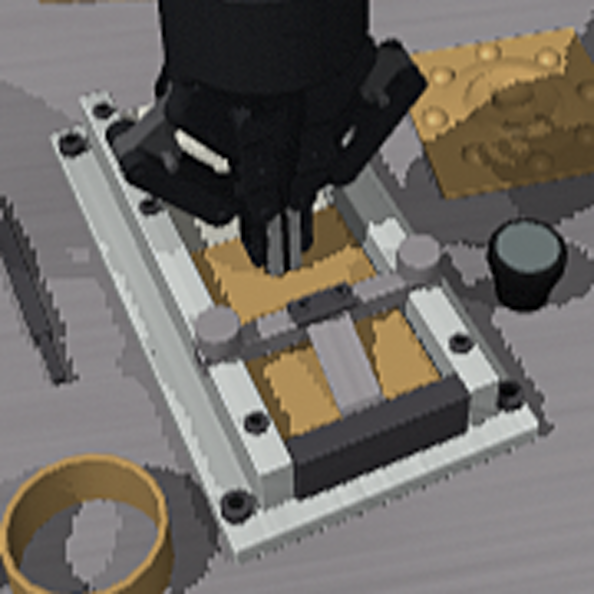

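No slip, and it moved 4 mm of the 6 commanded, so the stop isn't clearly felt yet. Pushing further.

Call:
play_rows(series=[{"tx": 0.008,"ty": 0.002,"tz": 0,"ax": 0,"ay": 0,"az": 0,"jaw": -1},{"tx": 0.016,"ty": 0.004,"tz": 0,"ax": 0,"ay": 0,"az": 0,"jaw": -1},{"tx": 0.024,"ty": 0.006,"tz": 0,"ax": 0,"ay": 0,"az": 0,"jaw": -1},{"tx": 0.032,"ty": 0.008,"tz": 0,"ax": 0,"ay": 0,"az": 0,"jaw": -1},{"tx": 0.04,"ty": 0.01,"tz": 0,"ax": 0,"ay": 0,"az": 0,"jaw": -1},{"tx": 0.048,"ty": 0.012,"tz": 0,"ax": 0,"ay": 0,"az": 0,"jaw": -1},{"tx": 0.053,"ty": 0.014,"tz": 0,"ax": 0,"ay": 0,"az": 0,"jaw": -1},{"tx": 0.058,"ty": 0.015,"tz": 0,"ax": 0,"ay": 0,"az": 0,"jaw": -1},{"tx": 0.058,"ty": 0.015,"tz": 0,"ax": 0,"ay": 0,"az": 0,"jaw": -1},{"tx": 0.058,"ty": 0.015,"tz": 0,"ax": 0,"ay": 0,"az": 0,"jaw": -1}])

```text
clock: 16.75
position: [612.7, -1.3, 25.8]
ee_rot: [-0.008, 0.615, 0.789, -0.007]
contact_force: [-36.8, -4.7, 48.9]
gripper_width: 0.0
```

```bash
python3 - <<'E'
from h import *
s=status.observe(); print(s['clock'],s['position'],s['contact_force'])
f=cams.grab_frame('wrist'); a=f['color']; a=cv2.resize(a[140:360,200:430],None,fx=1.7,fy=1.7); save('wrist5',a)
b=cams.grab_frame('side')['color'][195:335,280:480]; save('side5',cv2.resize(b,None,fx=4,fy=4,interpolation=cv2.INTER_CUBIC))
E
```

```text
16.75 [612.68029334  -1.3162289   25.83415663] [-36.76831453  -4.72012323  48.92395305]
```

View pics/wrist5.png

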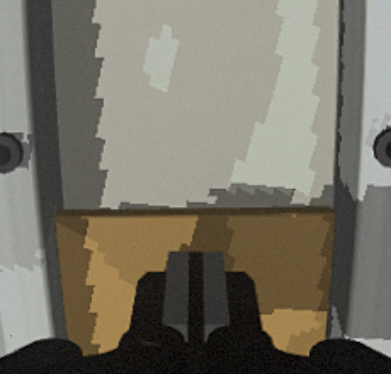

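View pics/side5.png

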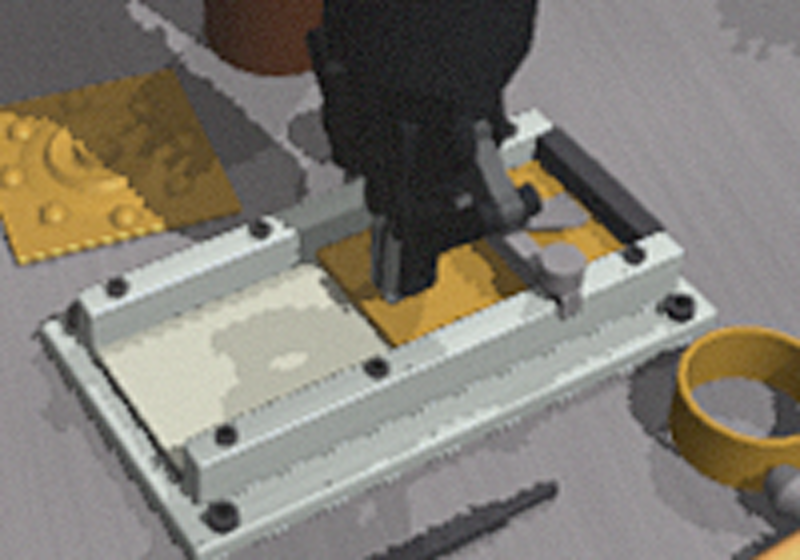

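The stop is felt: no motion for the last 6 mm commanded, and the horizontal force rose from 21 to 37 N. Total travel is 74 mm and the gap at the stop is closed. Lifting straight off, leaving the forward bias in.

Call:
play_rows(series=[{"tx": 0,"ty": 0,"tz": 0.02,"ax": 0,"ay": 0,"az": 0,"jaw": -1},{"tx": 0,"ty": 0,"tz": 0.04,"ax": 0,"ay": 0,"az": 0,"jaw": -1},{"tx": 0,"ty": 0,"tz": 0.07,"ax": 0,"ay": 0,"az": 0,"jaw": -1},{"tx": 0,"ty": 0,"tz": 0.1,"ax": 0,"ay": 0,"az": 0,"jaw": -1},{"tx": 0,"ty": 0,"tz": 0.15,"ax": 0,"ay": 0,"az": 0,"jaw": -1},{"tx": 0,"ty": 0,"tz": 0.25,"ax": 0,"ay": 0,"az": 0,"jaw": -1},{"tx": 0,"ty": 0,"tz": 0.4,"ax": 0,"ay": 0,"az": 0,"jaw": -1},{"tx": 0,"ty": 0,"tz": 0.6,"ax": 0,"ay": 0,"az": 0,"jaw": -1},{"tx": 0,"ty": 0,"tz": 0.8,"ax": 0,"ay": 0,"az": 0,"jaw": -1},{"tx": 0,"ty": 0,"tz": 1.0,"ax": 0,"ay": 0,"az": 0,"jaw": -1}])

```text
clock: 18.1
position: [623.9, 2.1, 126.1]
ee_rot: [0.0, 0.614, 0.789, 0.0]
contact_force: [-0.6, 0.1, 0.5]
gripper_width: 0.003
```

Call:
play_rows(series=[{"tx": -0.1,"ty": 0,"tz": 0.1,"ax": 0,"ay": 0,"az": 0,"jaw": -1},{"tx": -0.2,"ty": 0,"tz": 0.2,"ax": 0,"ay": 0,"az": 0,"jaw": -1},{"tx": -0.3,"ty": 0,"tz": 0.3,"ax": 0,"ay": 0,"az": 0,"jaw": -1},{"tx": -0.4,"ty": 0,"tz": 0.4,"ax": 0,"ay": 0,"az": 0,"jaw": -1},{"tx": -0.5,"ty": 0,"tz": 0.5,"ax": 0,"ay": 0,"az": 0,"jaw": -1},{"tx": -0.6,"ty": 0,"tz": 0.6,"ax": 0,"ay": 0,"az": 0,"jaw": -1},{"tx": -0.7,"ty": 0,"tz": 0.7,"ax": 0,"ay": 0,"az": 0,"jaw": -1},{"tx": -0.8,"ty": 0,"tz": 0.8,"ax": 0,"ay": 0,"az": 0,"jaw": -1},{"tx": -0.9,"ty": 0,"tz": 0.9,"ax": 0,"ay": 0,"az": 0,"jaw": -1},{"tx": -1,"ty": 0,"tz": 1,"ax": 0,"ay": 0,"az": 0,"jaw": -1}])

```text
clock: 19.35
position: [523.0, 2.1, 224.9]
ee_rot: [-0.0, 0.614, 0.789, 0.0]
contact_force: [-0.3, 0.3, 0.8]
gripper_width: 0.0
```

```bash
python3 - <<'E'
from h import *
s=status.observe(); print(s['clock'],s['position'],s['contact_force'])
b=cams.grab_frame('scene')['color'];save('sceneF',b); b=b[215:395,205:385]; save('scene6',cv2.resize(b,None,fx=3.3,fy=3.3,interpolation=cv2.INTER_CUBIC))
b=cams.grab_frame('side')['color'][195:335,280:480]; save('side6',cv2.resize(b,None,fx=4,fy=4,interpolation=cv2.INTER_CUBIC))
E
```

```text
19.35 [522.99528051   2.12162569 224.89534337] [-0.2608491   0.25223241  0.7863494 ]
```

View pics/scene6.png

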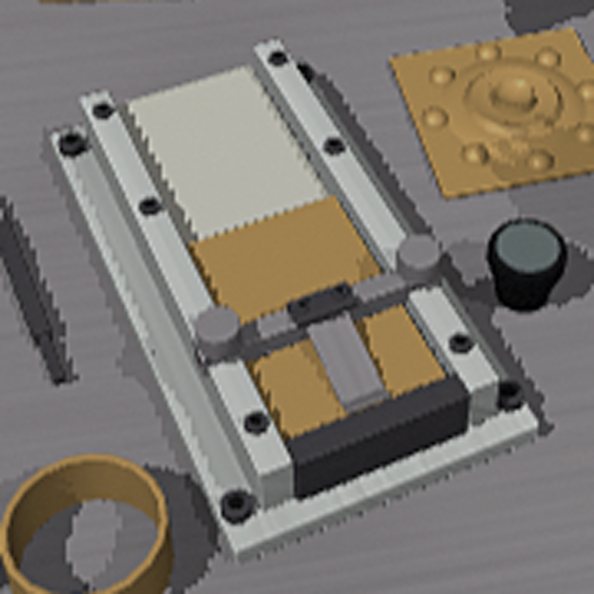

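View pics/side6.png

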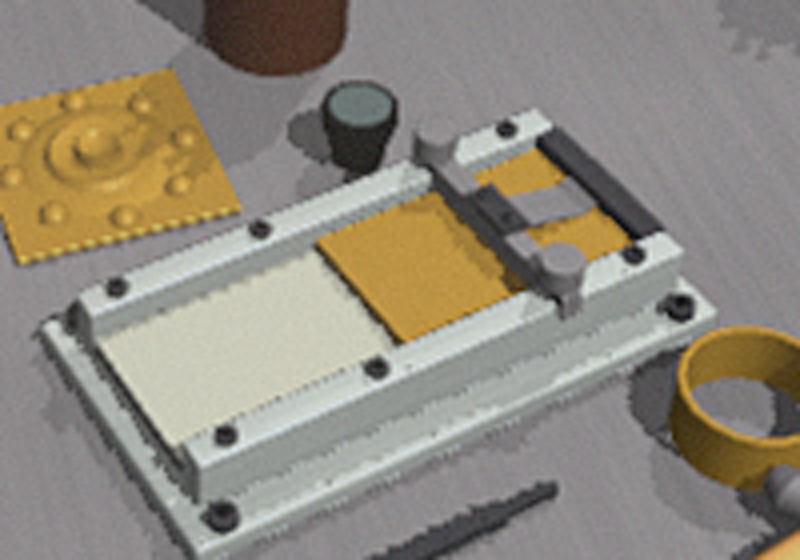

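View pics/sceneF.png

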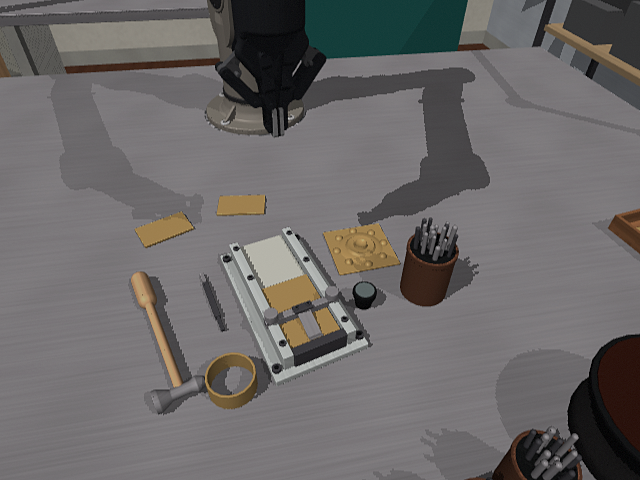

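```bash
python3 - <<'E'
from h import *
u=np.array([np.cos(.252),np.sin(.252)])
a=(S((190,241),32)+S((335,197),32))[:2]/2; b=(D((402,343-80),32)+D((318,240-80),32))[:2]/2
a0=(S((132,126),36)+S((270,84),36))[:2]/2; b0=(D((243,333),36)+D((155,215),36))[:2]/2
print('travel',(a-a0)@u,(b-b0)@u)
s=(S((290,435),38)+S((462,374),38))[:2]/2; d=(D((537,62),38)+D((640,172),38))[:2]/2
print('rear to stop',(s-a)@u,(d-b)@u)
E
```

```text
travel 74.00785688011227 72.40439877922066
rear to stop 110.37435467509398 105.39635423453711
```

```bash
python3 -c "
from h import *
print(order.close_job())"
```

```text
the job is handed in; nothing more can be done
None
```

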